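Move a press-on nozzle cap to the other sprung nozzle

TASK

The nozzle on the green stand is wanted next: pull the orange protective cap off it and press the cap onto the bare nozzle on the red stand until it has snapped fully home, its rim flat on the red collar. The nozzles float on springs, so keep pressing until the cap really snaps; then let go and move clear, and leave the beaker, the mould half and the screwdriver where they are.

Things in the scene. Friction and masses are not known exactly. Their poses are not given: they have to be found in the camera images.
- cap: Orange plastic push-on cup, black line near the rim, 50 mm outside diameter, 48 mm high. Origin: centre of the open rim; z runs from rim to flat closed top (at z = 48 mm). Inner lip 37 mm wide, 7 mm deep at the rim, a wider groove behind it. Starts snapped home on the green stand's nozzle; about 10 to 14 N along its axis pull it off or snap it on. Grip it round its sides.
- green_stand: Green stand, fixed to the work surface: base plate 100 (x) x 84 (y) x 10 mm, origin at the centre of its underside. Out of it leans a nozzle with a collar, 20 degrees from vertical towards the stand's -x side, which points to the robot's left (+y), give or take 25 degrees.
- green_seat (a point): Centre of the flat top of the green collar (64 mm diameter, 22 mm high), 56 mm above the work surface; the cap's rim rests here when home. z: along the nozzle, away from the stand; y: level. A brass nozzle 34 mm in diameter rises 40 mm from here, straight for 27 mm, then tapering to 18 mm. Three spring balls stick out 3 mm from it, 11 mm above the seat, and snap behind the cap's lip.
- red_stand: Red stand, alike in all but colour and leaning the same way; its nozzle starts bare. Which of the two is nearer to the robot varies.
- red_seat (a point): Centre of the flat top of the red collar, same axes and sizes as the green one. A cap only laid on this nozzle rests loosely on the balls, its rim 12 to 16 mm above the seat.
- red_nozzle (a joint): How far the red stand's nozzle, collar and seat have sunk together along the nozzle axis under load, in m: 0 free, 0.012 at the stop. Spring-returned: yields from about 3 N, needs about 14 N to reach the stop, so it sinks while the cap is being pressed on.
- beaker: Bystander: translucent measuring beaker, 64 mm wide, 81 mm high. Origin at the centre of its underside.
- mould_half: Bystander: aluminium mould half with a white clover moulding, 69 x 87 x 21 mm, lying flat. Origin at the centre of its underside.
- screwdriver: Bystander: stubby screwdriver, black and yellow handle, 113 mm long, 28 mm thick, lying flat. Origin at the centre of its underside.

How it is judged (in metres and radians):
On the way:
1. the cap has been pulled clear of the green nozzle (rim more than 60 mm from its seat) (distance between cap and green_seat above 0.06 m), for 0.1 s.
At the end, for the whole second after the job is handed in: The cap is snapped home on the red stand's nozzle: its rim within 2.5 mm of the collar's flat top, centred within 3.5 mm and square to it within 0.08 rad, at rest, with the nozzle sprung back up (sunk less than 3 mm) (distance between cap and red_seat below 0.0035 m and z of cap in the frame of red_seat below 0.0025 m and angle between the z axis of cap and the z axis of red_seat, either way round below 0.08 rad and value of joint red_nozzle below 0.003 m and linear speed of cap below 0.02 m/s); the robot touches nothing.
It fails at once if the beaker is shifted by more than 30 mm (distance of beaker from where it was at the start of the episode above 0.03 m).
It fails at once if the mould half is shifted by more than 30 mm (distance of mould_half from where it was at the start of the episode above 0.03 m).
It fails at once if the screwdriver is shifted by more than 30 mm (distance of screwdriver from where it was at the start of the episode above 0.03 m).
It also fails if it takes over 48 s, if anything falls off the work surface, if the arm or the gripper's body presses on something with over 40 N, if the wrist force passes 120 N, or if a joint passes its speed limit or range.

ROBOT

A 6-joint arm with a two-finger parallel gripper is mounted at the origin on a cart in front of the work surface, level with it; the furniture and walls round the work are solid. World frame = base frame: x ahead of the robot, y to its left, z up, the work surface at z = 0. Lengths are in m, angles in degrees, forces in N, time in s.
With the tool pointing down it reaches from about 0.4 to 0.825 m from the base axis. Payload 7 kg.
Tool frame: the origin (TCP) lies midway between the tips of the shut fingers; the grasp point (between the pads) lies 19 mm behind it (r.grip_depth is the distance from the TCP to the grasp point, in m); z points along the fingers, y is the line along which they close (so a half turn about z gives the same grasp; the last joint's range is limited). The gripper opens to 88 mm and grips with 3 to 60 N. Pads are 19 mm wide; open, the fingers measure 130 mm over their backs; the gripper's body (78 mm by 193 mm) begins 47 mm behind the grasp point.
Start: joints at [80.85, 20.546, 0.682, 0, -70.136, -16.507], TCP at [0.292, 0.608, 0.227] pointing down, gripper open.
Joint ranges: [-176.03, 176.03], [-82.01, 121.73], [-58.28, 71.71], [-173.87, 95.51], [-174.79, -0.11], [-173.66, 173.66]. Speed limits (degrees/s): [136.94, 136.94, 172.46, 180, 180, 180].

INTERFACE

Orientations are given as [roll, pitch, yaw] about the fixed x, y, z axes, in that order (R = Rz(yaw) Ry(pitch) Rx(roll)).
In Python, from plant import r, capture, close_job, search_frame, outline_of gives the robot as it stands.
- The arm moves only by the shell command python3 -m creep 'ROWS' [FORCE]. ROWS is JSON, a list of rows, each a list of 7 numbers: the finger opening in mm, from 0 to 87.6, then the shift along the world's x, y, z in units of 25 mm (1.0 is 25 mm), then the turn, a rotation vector about the world's x, y, z in degrees. In form: [[hand, x, y, z, ax, ay, az], ...]. A call has 1 to 8 rows; each row shifts and turns the commanded pose from where the row before left it; what a row does not reach is not made up. A row lasts 1/12 s, in which the tool goes at most 41.7 mm and 7.16 degrees, less where a joint would pass 70% of its speed; a pose out of reach is approached as far as the arm can. A call is refused whole if a number of a shift passes 1 or a number of a turn 7.16, either way. A call with a gripper value outside its range is refused whole. The fingers move at their own pace and stop on an object; FORCE is the grip in N (left out, the last holds). Time passes only in rows, so rows that do not move let the fingers close. It gives the time, the measured TCP pose, the force, the opening and the grip force at its end, in the units of the state.
- r.get_state(): the state, without advancing time (a new reading comes with each control period).
- capture(name): name is "scene" or "top"; returns a dict with "frame" (384x512x3 uint8, red, green, blue), "K" (3x3 intrinsics, pixels), "origin" and "rotation" of the camera in the world. Camera axes: x right, y down, z forward; pixel columns grow to the right and rows downward; lengths in m; the calibration is good to about 2 mm. A picture is of the moment at which its call begins. There is no depth.
- close_job(): hands the job in; it is judged then, once.
Trained networks look in a picture, given as the dict that the camera call returned (one of the last four; its "shot" number tells which), for a name from the list of things; names that differ only in an ending like _2 or _b are one class to them, and where a whole thing is asked for, a point or a joint stands for the part that bears it (a point fixed in the world has none). Each returns a list of dicts, best first, with "conf" (0 to 1); they miss things now and then, are a little off and sometimes report something else, mostly with a low value. They report only what shows in the picture. A call takes as long as a camera call.
- search_frame(picture, target): "bbox" ([left, top, right, bottom] in pixels, round what is visible of it).
- outline_of(picture, target): "region" (384x512 bool, what is visible of it) and "bbox" ([left, top, right, bottom] in pixels, round what is visible of it).
The state is a dict: "time_s": time; "joints": joint angles; "qd": joint speeds; "joint_torque": joint torques, N m; "tcp_pos": TCP position; "eef_rot": TCP orientation; "contact_force": force on the tool from outside, world axes, zero at the start; "moment": the same for the moment, N m; "gripper_width": finger opening in m; "gripper_force": force on a finger pad.
Only numpy, scipy, OpenCV 4.12 (cv2) and the standard library are available. Lean on these libraries where they do the work, as an engineer would, in place of code of your own. Each camera call takes 0.05 s, during which the arm holds its last target. There are 200 camera calls.

## Working session

There is one attempt and no reset: what is moved stays moved. The work goes in short steps, Python scripts to look and compute and a shell command to move; the robot and the scene stay as the last step left them, time stands still between calls to the robot, and variables do not carry over. Pictures are saved under pics/ and viewed, at most 10 in all, crops included, and the job is handed in when it is done.

```bash
ls; mkdir -p pics; python3 - <<'E'
from plant import r,capture,search_frame,outline_of
import cv2,numpy as np
for n in("scene","top"):
    p=capture(n); cv2.imwrite(f"pics/{n}0.png",p["frame"][:,:,::-1])
    np.savez(f"{n}0.npz",**{k:p[k] for k in("frame","K","origin","rotation")})
    print(n,p["K"].round(1).tolist(),np.round(p["origin"],3),np.round(p["rotation"],3).tolist())
    for t in("cap","green_stand","red_stand","green_seat","red_seat","beaker","mould_half","screwdriver"):
        try:
            for d in search_frame(p,t)[:2]: print(t,np.round(d["bbox"]),round(d["conf"],2))
        except Exception as e: print(t,e)
s=r.get_state();print(s)
E
```

```text
pics
scene [[369.7, 0.0, 247.7], [0.0, 369.7, 192.5], [0.0, 0.0, 1.0]] [0.344 0.429 0.815] [-148.976, 0.825, -148.672]
cap [174. 207. 203. 234.] 0.77
cap [250. 232. 280. 264.] 0.56
green_stand [173. 211. 220. 254.] 0.58
red_stand [241. 231. 294. 280.] 0.64
green_seat [184. 210. 210. 241.] 0.57
beaker [224. 153. 255. 190.] 0.94
mould_half [262. 160. 300. 198.] 0.81
mould_half [254. 235. 280. 262.] 0.61
screwdriver [225. 223. 251. 256.] 0.82
top [[367.9, 0.0, 252.2], [0.0, 367.9, 191.5], [0.0, 0.0, 1.0]] [0.476 0.063 0.91 ] [-172.517, 0.643, -89.58]
green_stand [188. 150. 237. 189.] 0.84
red_stand [200. 212. 251. 258.] 0.9
green_seat [199. 150. 226. 178.] 0.74
red_seat [209. 222. 240. 252.] 0.71
red_seat [272. 150. 302. 184.] 0.27
beaker [273. 152. 302. 184.] 0.81
beaker [203. 213. 251. 262.] 0.17
mould_half [288. 197. 323. 225.] 0.93
screwdriver [207. 195. 246. 211.] 0.69
{'time_s': 0.9, 'joints': array([ 8.08496553e+01,  2.05421654e+01,  6.82486059e-01, -2.12550904e-03,
       -7.01348374e+01, -1.65067820e+01]), 'qd': array([ 0.08423312, -0.04462797,  0.07485592,  0.05878147, -0.02574714,
        0.02179888]), 'joint_torque': array([ 4.07135994e-04, -5.82356930e+01,  2.93292993e+01,  7.00213641e+00,
        1.23717703e-02, -4.03710294e-05]), 'tcp_pos': array([0.29226151, 0.60842717, 0.22660595]), 'eef_rot': array([-1.79995311e+02,  3.47467152e-03, -2.56578487e+01]), 'contact_force': array([-0.73348704,  0.98542989, -0.14234683]), 'moment': array([ 0.00210695,  0.00659737, -0.03604664]), 'gripper_force': 0.0, 'gripper_width': 0.08761373651740553}
```

```bash
python3 - <<'E'
import cv2
a=cv2.imread("pics/scene0.png")[140:290,150:350];b=cv2.imread("pics/top0.png")[130:280,160:360]
cv2.imwrite("pics/a.png",cv2.resize(a,(800,600),interpolation=cv2.INTER_CUBIC))
cv2.imwrite("pics/b.png",cv2.resize(b,(800,600),interpolation=cv2.INTER_CUBIC))
E
```

```text
(no output)
```

View pics/a.png

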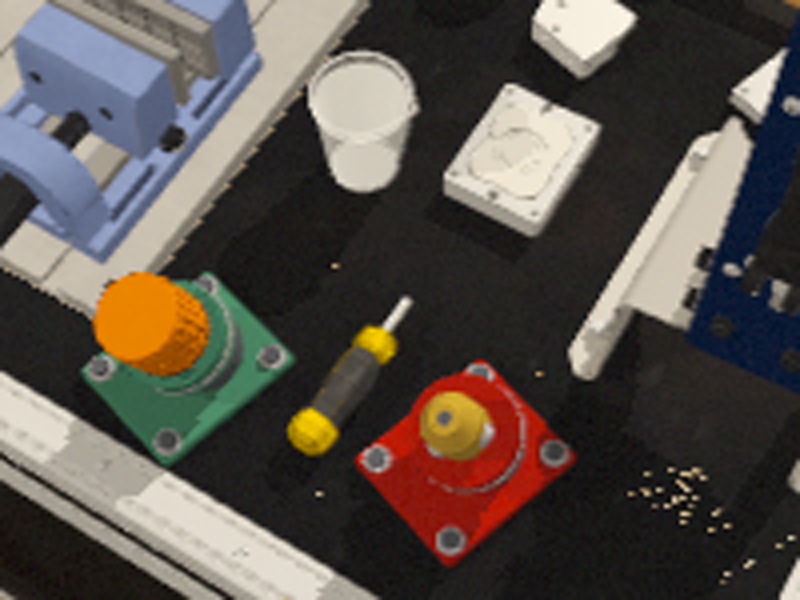

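View pics/b.png

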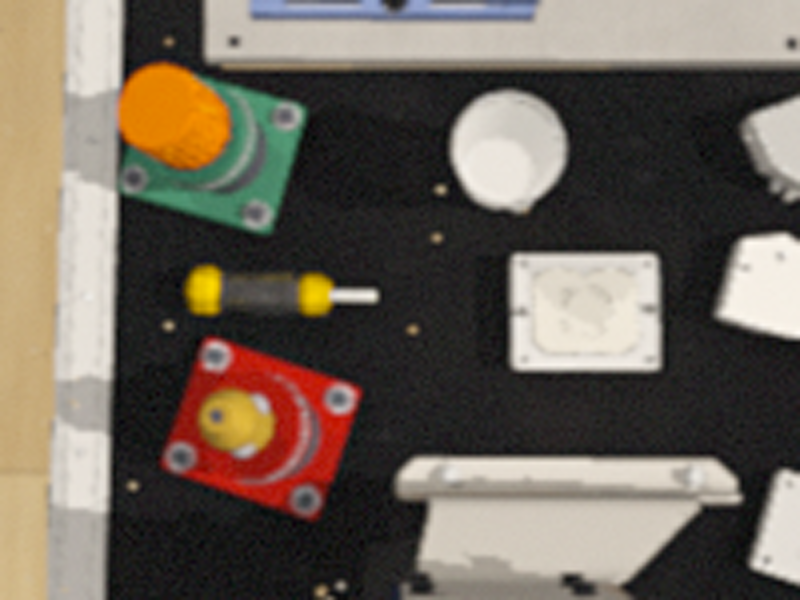

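```bash
cat > fit.py <<'E'
import numpy as np
from scipy.spatial.transform import Rotation as R
from scipy.optimize import least_squares
off={"scene":(150,140),"top":(160,130)}
cam={n:np.load(f"{n}0.npz") for n in off}
# key: corner/bolt (sx,sy) signs assigned below by nearest; 'T' = tip
C={("g","scene"):[(292,358),(208,272),(168,466),(82,371)],("r","scene"):[(480,360),(577,457),(450,567),(355,461)],
   ("g","top"):[(307,106),(270,235)],("r","top"):[(206,338),(362,386),(316,521),(161,466)]}
B={("g","scene"):[(100,368),(168,441),(272,356)],("r","scene"):[(376,459),(450,540),(554,453)],
   ("g","top"):[(285,116),(134,179),(257,213)],("r","top"):[(215,356),(339,400),(306,499),(181,456)]}
T={("g","scene"):(137,325),("g","top"):(163,111),("r","scene"):(443,418),("r","top"):(216,416)}
def proj(n,P,d=0):
    c=cam[n]; q=R.from_euler("xyz",c["rotation"],degrees=True).inv().apply(P-c["origin"]-d)@c["K"].T
    return q[:,:2]/q[:,2:]
S=np.array([[1,1],[1,-1],[-1,1],[-1,-1]])
def pose(p,k):
    x,y,w=p[:3] if k=="g" else p[3:6]
    return np.array([x,y,0]),R.from_euler("z",w)
def res(p):
    o=[]
    a,b,sx=p[6:9]; D={"scene":p[9:12],"top":p[12:15]}
    for (k,n) in C:
        t,Q=pose(p,k)
        for L,h,z in((C,(.05,.042),.010),(B,(a,b),.012)):
            uv=proj(n,t+Q.apply(np.c_[S*h,np.full(4,z)]),D[n])
            for m in L[k,n]:
                m=np.array(m)/4+off[n]-.375
                e=uv-m; o+=list(e[np.argmin((e**2).sum(1))])
        l=.048 if k=="g" else .040
        ax=np.array([-np.sin(np.radians(20)),0,np.cos(np.radians(20))])
        P=t+Q.apply(np.array([sx,0,.056])+l*ax)
        o+=list(1.0*(proj(n,P[None],D[n])[0]-(np.array(T[k,n])/4+off[n]-.375)))
    return np.r_[o,p[9:15]/.001*.5]
def ground(n,m,z):
    c=cam[n]; m=np.array(m)/4+off[n]-.375
    d=R.from_euler("xyz",c["rotation"],degrees=True).apply(np.linalg.inv(c["K"])@[*m,1]); return (c["origin"]+d*(z-c["origin"][2])/d[2])[:2]
if __name__=="__main__":
    g=ground("top",(215,150),.01); rr=ground("top",(261,428),.01); print(g,rr)
    best=min((least_squares(res,np.r_[g,w,rr,w,.038,.03,0.,np.zeros(6)],loss="soft_l1",f_scale=.7) for w in np.radians([-115,-105,-90,-75,-65])),key=lambda s:s.cost)
    p=best.x; print(best.cost,np.round(p,4)); print(np.degrees(p[[2,5]])); print(np.round(res(p),1))
    for k in "gr":
        t,Q=pose(p,k); print(k,"seat",t+Q.apply([p[8],0,.056]),"axis",Q.apply([-np.sin(np.radians(20)),0,np.cos(np.radians(20))]))
    bs=[ground("top",q,0.04) for q in [(510,150)]]; print("beaker",bs,"sd",[ground("top",q,.014) for q in[(187,290),(378,296)]],"mould",[ground("top",q,.02) for q in [(510,252),(662,372)]],"panel",ground("top",(400,480),.1))
E
python3 fit.py
```

```text
[0.65474528 0.17159103] [0.48308835 0.13998995]
5.093920720539719 [ 6.5540e-01  1.7490e-01 -1.8375e+00  4.8330e-01  1.4090e-01 -1.8867e+00
  3.9900e-02  3.1700e-02 -3.9000e-03  1.0000e-04 -7.0000e-04  7.0000e-04
 -1.0000e-04  7.0000e-04  2.0000e-04]
[-105.27961248 -108.09985383]
[ 1.2 -0.  -0.2 -0.6 -0.3  0.2 -0.8 -0.   0.5  0.5  0.2  0.2  0.1 -0.
 -0.1 -2.2  0.  -0.8  0.3 -0.2 -0.3  0.1 -0.8 -0.4  0.2  0.3  0.   0.3
 -0.2  0.   0.4  0.3 -0.1  0.1 -0.2 -0.1  0.3  0.2  0.1  0.2  0.2  0.2
 -1.5 -0.9 -0.  -0.5 -0.3  0.5  0.1 -0.1 -0.2  0.3  0.2  0.2  0.1 -0.4
 -0.1 -0.   0.   0.1  0.4 -0.   0.1 -0.3  0.3 -0.1  0.3  0.1]
g seat [0.65639593 0.17861661 0.056     ] axis [0.09013251 0.32993016 0.93969262]
r seat [0.48447094 0.14459602 0.056     ] axis [0.10625677 0.3250958  0.93969262]
beaker [array([ 0.6496901 , -0.00946074])] sd [array([0.56662332, 0.18644289]), array([0.56366085, 0.06942674])] mould [array([ 0.59048206, -0.01081878]), array([ 0.51820576, -0.10183876])] panel [0.4548736  0.05622179]
```

```bash
python3 - <<'E'
import cv2
for n in("scene","top"):
    a=cv2.imread(f"pics/{n}0.png"); cv2.imwrite(f"pics/{n}1.png",cv2.resize(a,(768,576),interpolation=cv2.INTER_CUBIC))
E
```

```text
(no output)
```

View pics/scene1.png

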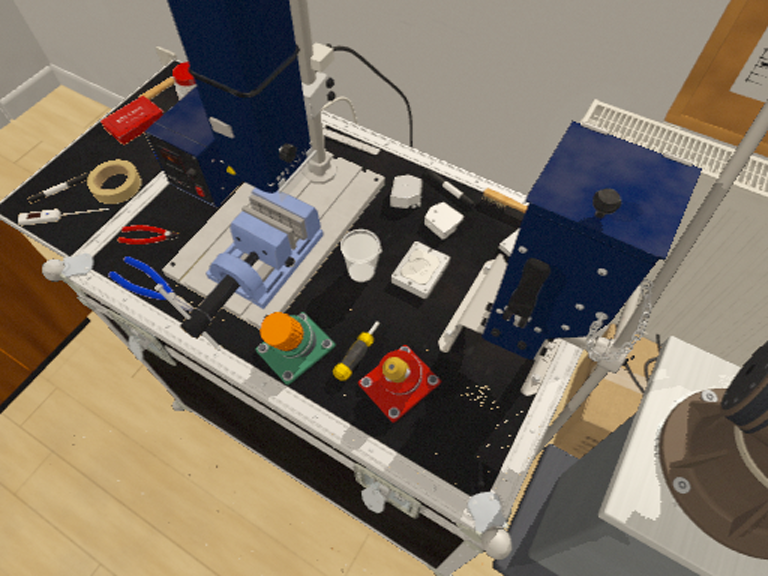

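View pics/top1.png

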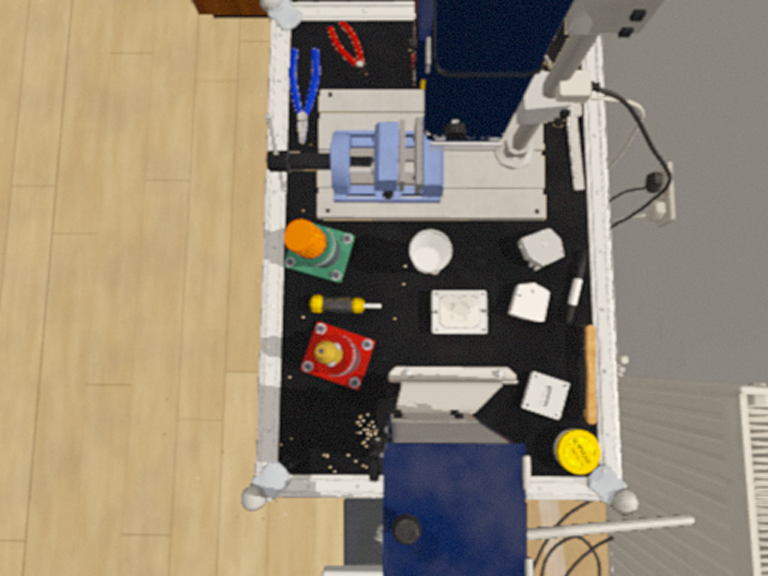

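```bash
python3 - <<'E'
import numpy as np
from scipy.spatial.transform import Rotation as R
from fit import cam
def ray(n,m):
    c=cam[n]; d=R.from_euler("xyz",c["rotation"],degrees=True).apply(np.linalg.inv(c["K"])@[*m,1]); return c["origin"],d/np.linalg.norm(d)
def tri(a,b):
    o1,d1=ray("scene",a);o2,d2=ray("top",b)
    s=np.linalg.lstsq(np.c_[d1,-d2],o2-o1,rcond=None)[0]; p,q=o1+s[0]*d1,o2+s[1]*d2
    return np.round((p+q)/2,3),round(np.linalg.norm(p-q),4)
f=lambda x,y:(x/1.5,y/1.5)
print("handle end",tri(f(195,325),f(270,160)))
print("handle root",tri(f(238,283),f(330,160)))
print("beige plate left-near corner",tri(f(255,333),f(318,218)))
print("box corner",tri(f(527,203),f(386,447)))
def at(n,m,z):
    o,d=ray(n,m); return np.round((o+d*(z-o[2])/d[2])[:2],3)
for z in(0,.02,.04,.06):
    print(z,"rail in top",at("top",(160+118/4,130+130/4),z),at("top",(160+110/4,130+500/4),z),"out",at("top",(160+62/4,130+130/4),z),
     "scene in",[at("scene",(150+a/4,140+b/4),z) for a,b in((20,382),(200,486),(370,590))])
E
```

```text
handle end (array([0.785, 0.245, 0.071]), np.float64(0.0064))
handle root (array([0.785, 0.15 , 0.062]), np.float64(0.0139))
beige plate left-near corner (array([ 0.723,  0.182, -0.005]), np.float64(0.0178))
box corner (array([0.399, 0.062, 0.402]), np.float64(0.0017))
0 rail in top [0.668 0.233] [0.438 0.231] out [0.668 0.269] scene in [array([0.738, 0.235]), array([0.606, 0.233]), array([0.49 , 0.234])]
0.02 rail in top [0.664 0.23 ] [0.439 0.228] out [0.664 0.264] scene in [array([0.728, 0.239]), array([0.6  , 0.237]), array([0.486, 0.238])]
0.04 rail in top [0.66  0.226] [0.44  0.224] out [0.66 0.26] scene in [array([0.718, 0.244]), array([0.594, 0.242]), array([0.483, 0.243])]
0.06 rail in top [0.656 0.222] [0.44 0.22] out [0.655 0.255] scene in [array([0.709, 0.249]), array([0.587, 0.247]), array([0.479, 0.248])]
```

```bash
cat > go.py <<'E'
import numpy as np,sys
from scipy.spatial.transform import Rotation as R
from plant import r
SEAT={"g":[.6564,.1786,.056],"r":[.4845,.1446,.056]}; YAW={"g":-105.3,"r":-108.1}
def goal(k,h,ds=(0,0)):
    """TCP pose with the cap axis on seat k, TCP h above seat along the axis"""
    Q=R.from_euler("z",YAW[k],degrees=True).as_matrix(); a=np.radians(20)
    ax=Q@[-np.sin(a),0,np.cos(a)]; d=Q@[-np.cos(a),0,-np.sin(a)]
    y=-d; z=-ax; M=np.c_[np.cross(y,z),y,z]
    return np.array(SEAT[k])+ax*h,R.from_matrix(M),ax
def show(k,h):
    s=r.get_state(); p,Q,ax=goal(k,h)
    c=R.from_euler("xyz",s["eef_rot"],degrees=True)
    print("t",s["time_s"],"shift units",np.round((p-s["tcp_pos"])/.025,2),"turn",np.round((Q*c.inv()).as_rotvec(degrees=True),2))
    print("per 10mm along axis:",np.round(ax*.4,3),"F",np.round(s["contact_force"],1),"F.ax",round(s["contact_force"]@ax,1),"w",round(s["gripper_width"]*1e3,1),"pads",s["gripper_force"],"h",round((s["tcp_pos"]-SEAT[k])@ax*1e3,1))
if __name__=="__main__": show(sys.argv[1],float(sys.argv[2])/1e3)
E
python3 go.py g 80
```

```text
t 0.9 shift units [ 14.85 -16.14  -3.82] turn [-18.77   7.01  10.25]
per 10mm along axis: [0.036 0.132 0.376] F [-0.7  1.  -0.1] F.ax 0.1 w 87.6 pads 0.0 h 269.3
```

```bash
python3 -m creep '[[87.6,1,-0.9,0,-4.7,1.75,2.5],[87.6,1,-0.9,0,-4.7,1.75,2.5],[87.6,1,-0.9,0,-4.7,1.75,2.5],[87.6,1,-0.9,0,-4.7,1.75,2.5],[87.6,1,-1,0,0,0,0],[87.6,1,-1,0,0,0,0],[87.6,1,-1,0,0,0,0],[87.6,1,-1,0,0,0,0]]' 60
python3 go.py g 80
```

```text
time_s: 1.57
tcp_pos: [0.4934, 0.4173, 0.2261]
eef_rot: [159.9, -0.1, -15.5]
contact_force: [0.9, 1.2, 0.0]
gripper_width: 0.0875
gripper_force: 0.0
t 1.5667 shift units [ 6.81 -8.49 -3.8 ] turn [0.09 0.04 0.23]
per 10mm along axis: [0.036 0.132 0.376] F [0.9 1.2 0. ] F.ax 0.5 w 87.5 pads 0.0 h 223.9
```

```bash
python3 -m creep '[[87.6,1,-1,0,0,0,0],[87.6,1,-1,0,0,0,0],[87.6,1,-1,0,0,0,0],[87.6,1,-1,0,0,0,0],[87.6,0.8,-1,0,0,0,0],[87.6,0.8,-1,0,0,0,0],[87.6,0.6,-1,0,0,0,0],[87.6,0.6,-0.7,0,0,0,0]]' 60
python3 go.py g 80
```

```text
time_s: 2.23
tcp_pos: [0.6631, 0.2236, 0.2266]
eef_rot: [159.9, -0.1, -15.6]
contact_force: [0.2, 0.4, 0.1]
gripper_width: 0.0879
gripper_force: 0.0
t 2.2333 shift units [ 0.02 -0.74 -3.82] turn [0.06 0.04 0.32]
per 10mm along axis: [0.036 0.132 0.376] F [0.2 0.4 0.1] F.ax 0.3 w 87.9 pads 0.0 h 175.7
```

```bash
python3 -m creep '[[87.6,0,-0.2,-1,0,0,0.3],[87.6,0,-0.2,-1,0,0,0],[87.6,0,-0.2,-1,0,0,0],[87.6,0,-0.1,-0.8,0,0,0],[87.6,0,0,0,0,0,0],[87.6,0,0,0,0,0,0]]' 60
python3 go.py g 6; python3 - <<'E'
from plant import capture
import cv2,numpy as np
a=capture("scene")["frame"][140:290,120:320,::-1];b=capture("top")["frame"][90:240,120:320,::-1]
cv2.imwrite("pics/c.png",np.hstack([cv2.resize(x,(400,300),interpolation=cv2.INTER_CUBIC) for x in(a,b)]))
E
```

```text
time_s: 2.73
tcp_pos: [0.662, 0.2079, 0.131]
eef_rot: [159.8, 0.0, -15.3]
contact_force: [0.3, 0.0, 1.2]
gripper_width: 0.0876
gripper_force: 0.0
t 2.7333 shift units [-0.2  -1.09 -2.77] turn [ 0.15 -0.04 -0.05]
per 10mm along axis: [0.036 0.132 0.376] F [0.3 0.  1.2] F.ax 1.1 w 87.6 pads 0.0 h 80.6
```

View pics/c.png

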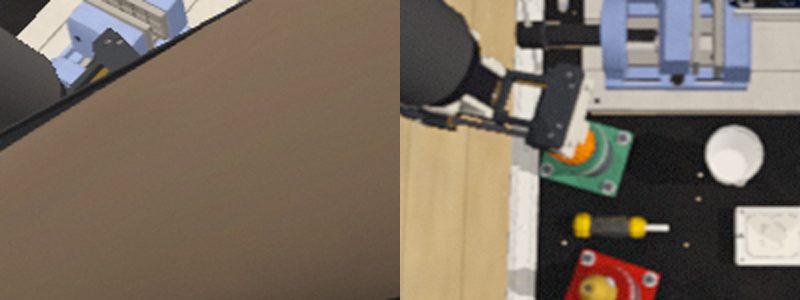

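The scene view is blocked by the arm. The top view shows the gripper over the orange cap (about (575,145)), clear of the vise.

```bash
python3 -m creep '[[87.6,0,-0.2,-0.5,0,0,0],[87.6,0,-0.2,-0.5,0,0,0],[87.6,0,-0.2,-0.5,0,0,0],[87.6,0,-0.2,-0.5,0,0,0],[87.6,0,-0.15,-0.4,0,0,0],[87.6,-0.1,-0.1,-0.3,0,0,0],[87.6,0,0,0,0,0,0],[87.6,0,0,0,0,0,0]]' 60
python3 go.py g 6
```

```text
time_s: 3.5
tcp_pos: [0.66, 0.1824, 0.0646]
eef_rot: [160.0, -0.1, -15.2]
contact_force: [-0.1, 0.6, 0.4]
gripper_width: 0.0875
gripper_force: 0.0
t 3.5 shift units [-0.12 -0.07 -0.12] turn [ 0.05  0.08 -0.07]
per 10mm along axis: [0.036 0.132 0.376] F [-0.1  0.6  0.4] F.ax 0.6 w 87.5 pads 0.0 h 9.7
```

```bash
python3 -m creep '[[87.6,-0.1,-0.06,-0.1,0,0,0],[87.6,0,0,0,0,0,0],[48,0,0,0,0,0,0],[48,0,0,0,0,0,0],[46,0,0,0,0,0,0],[46,0,0,0,0,0,0]]' 15
python3 go.py g 6
```

```text
time_s: 4.0
tcp_pos: [0.6574, 0.1808, 0.0618]
eef_rot: [160.0, -0.1, -15.2]
contact_force: [0.5, 1.1, -0.1]
gripper_width: 0.0667
gripper_force: 0.0
t 4.0 shift units [-0.02 -0.01 -0.  ] turn [ 0.04  0.07 -0.06]
per 10mm along axis: [0.036 0.132 0.376] F [ 0.5  1.1 -0.1] F.ax 0.3 w 66.7 pads 0.0 h 6.2
```

```bash
python3 -m creep '[[40,0,0,0,0,0,0],[40,0,0,0,0,0,0],[40,0,0,0,0,0,0],[40,0,0,0,0,0,0],[40,0,0,0,0,0,0]]' 15
python3 go.py g 6
```

```text
time_s: 4.42
tcp_pos: [0.6575, 0.1811, 0.0615]
eef_rot: [160.0, -0.1, -15.2]
contact_force: [0.6, 2.6, -1.1]
gripper_width: 0.0491
gripper_force: 15.0
t 4.4167 shift units [-0.02 -0.02  0.01] turn [ 0.01  0.08 -0.07]
per 10mm along axis: [0.036 0.132 0.376] F [ 0.6  2.6 -1.1] F.ax -0.1 w 49.1 pads 14.999885784796092 h 6.0
```

```bash
python3 -m creep '[[40,0,0,0,0,0,0],[40,0,0,0,0,0,0],[40,0,0.05,0.12,0,0,0],[40,0.02,0.05,0.15,0,0,0],[40,0.02,0.05,0.15,0,0,0],[40,0.02,0.07,0.2,0,0,0],[40,0.02,0.07,0.2,0,0,0],[40,0.02,0.07,0.2,0,0,0]]' 60
python3 go.py g 90
```

```text
time_s: 5.08
tcp_pos: [0.66, 0.1897, 0.0886]
eef_rot: [160.0, -0.1, -15.2]
contact_force: [-0.2, -0.3, -1.3]
gripper_width: 0.0488
gripper_force: 60.0
t 5.0833 shift units [0.18 0.74 2.08] turn [ 0.06  0.09 -0.06]
per 10mm along axis: [0.036 0.132 0.376] F [-0.2 -0.3 -1.3] F.ax -1.3 w 48.8 pads 59.99970694171708 h 34.7
```

```bash
python3 -m creep '[[40,0.05,0.2,0.5,0,0,0],[40,0.05,0.2,0.6,0,0,0],[40,0.06,0.2,0.6,0,0,0],[40,0,0.2,0.6,0,0,0],[40,0,0.2,0.7,0,0,0],[40,0,0.2,0.7,0,0,0],[40,0,0,0,0,0,0],[40,0,0,0,0,0,0]]'
python3 go.py r 120; python3 - <<'E'
from plant import capture,outline_of
import cv2,numpy as np
P=[capture(n) for n in("scene","top")]
for p in P: print([(np.round(d["bbox"]),round(d["conf"],2)) for d in outline_of(p,"cap")[:2]])
a=P[0]["frame"][100:290,120:320,::-1];b=P[1]["frame"][90:280,120:320,::-1]
cv2.imwrite("pics/d.png",np.hstack([cv2.resize(x,(400,380),interpolation=cv2.INTER_CUBIC) for x in(a,b)]))
E
```

```text
time_s: 5.75
tcp_pos: [0.6642, 0.2203, 0.1816]
eef_rot: [160.1, -0.2, -15.2]
contact_force: [-0.8, 0.2, -1.2]
gripper_width: 0.0486
gripper_force: 60.0
t 5.75 shift units [-6.68 -1.47 -0.51] turn [-0.05  0.2  -2.88]
per 10mm along axis: [0.043 0.13  0.376] F [-0.8  0.2 -1.2] F.ax -1.2 w 48.6 pads 59.999729209326915 h 161.7
[]
[(array([164., 130., 170., 136.]), 0.53)]
```

View pics/d.png

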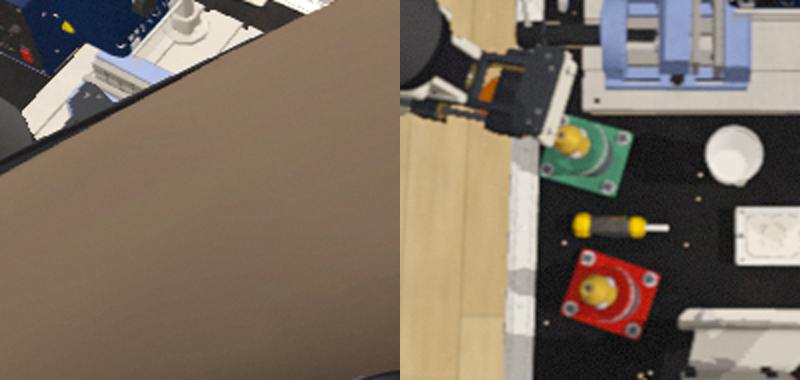

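The top view shows the green nozzle bare at about (572,138), and the orange cap held in the gripper at about (490,85).

```bash
python3 -m creep '[[40,-0.5,-0.1,0,0,0,-1.4],[40,-1,-0.2,0,0,0,-1.4],[40,-1,-0.2,-0.1,0,0,0],[40,-1,-0.2,-0.1,0,0,0],[40,-1,-0.2,-0.1,0,0,0],[40,-1,-0.2,-0.1,0,0,0],[40,-0.8,-0.2,-0.1,0,0,0],[40,-0.38,-0.17,0,0,0,0]]'
python3 -m creep '[[40,0,0,0,0,0,0],[40,0,0,0,0,0,0]]' >/dev/null; python3 go.py r 50
```

```text
time_s: 6.62
tcp_pos: [0.4942, 0.1817, 0.1665]
eef_rot: [159.9, 0.0, -18.0]
contact_force: [0.1, -0.6, -1.1]
gripper_width: 0.0482
gripper_force: 60.0
t 6.7833 shift units [-0.29 -0.88 -2.58] turn [ 0.04  0.08 -0.09]
per 10mm along axis: [0.043 0.13  0.376] F [-0.1 -0.6 -0.5] F.ax -0.7 w 48.3 pads 59.999662395810276 h 118.5
```

```bash
python3 -m creep '[[40,-0.05,-0.15,-0.45,0,0,0],[40,-0.05,-0.15,-0.45,0,0,0],[40,-0.05,-0.15,-0.45,0,0,0],[40,-0.05,-0.15,-0.45,0,0,0],[40,-0.05,-0.15,-0.45,0,0,0],[40,-0.04,-0.13,-0.33,0,0,0],[40,0,0,0,0,0,0],[40,0,0,0,0,0,0]]'
python3 go.py r 26
```

```text
time_s: 7.45
tcp_pos: [0.49, 0.1608, 0.1023]
eef_rot: [159.9, -0.1, -18.1]
contact_force: [0.9, -0.6, -0.2]
gripper_width: 0.0483
gripper_force: 60.0
t 7.45 shift units [-0.11 -0.31 -0.87] turn [ 0.11  0.02 -0.04]
per 10mm along axis: [0.043 0.13  0.376] F [ 0.9 -0.6 -0.2] F.ax -0.3 w 48.3 pads 59.999512472010395 h 49.3
```

Well aligned. I'll lower onto the balls, then check the lateral force.

```bash
python3 -m creep '[[40,-0.03,-0.08,-0.22,0,0,0],[40,-0.03,-0.08,-0.22,0,0,0],[40,-0.02,-0.08,-0.22,0,0,0],[40,-0.02,-0.07,-0.2,0,0,0],[40,0,0,0,0,0,0]]'
python3 go.py r 18
```

```text
time_s: 7.87
tcp_pos: [0.4863, 0.1524, 0.0801]
eef_rot: [159.9, -0.0, -18.1]
contact_force: [-0.0, -1.3, 0.1]
gripper_width: 0.0484
gripper_force: 60.0
t 7.8667 shift units [ 0.   -0.08 -0.29] turn [ 0.11 -0.03 -0.04]
per 10mm along axis: [0.043 0.13  0.376] F [-0.  -1.3  0.1] F.ax -0.4 w 48.4 pads 59.999637677507565 h 25.3
```

```bash
python3 -m creep '[[40,-0.01,-0.04,-0.12,0,0,0],[40,-0.01,-0.04,-0.12,0,0,0],[40,-0.01,-0.04,-0.12,0,0,0],[40,0,0,0,0,0,0]]'; python3 go.py r 0
python3 -m creep '[[40,-0.01,-0.04,-0.12,0,0,0],[40,-0.01,-0.04,-0.12,0,0,0],[40,0,0,0,0,0,0]]'; python3 go.py r 0
```

```text
time_s: 8.2
tcp_pos: [0.4864, 0.1506, 0.0719]
eef_rot: [160.0, -0.1, -18.0]
contact_force: [-2.5, 4.1, 2.7]
gripper_width: 0.0486
gripper_force: 60.0
t 8.2 shift units [-0.08 -0.24 -0.64] turn [ 0.01  0.07 -0.07]
per 10mm along axis: [0.043 0.13  0.376] F [-2.5  4.1  2.7] F.ax 3.6 w 48.6 pads 60.0011122228949 h 17.1
time_s: 8.45
tcp_pos: [0.4859, 0.1489, 0.0663]
eef_rot: [160.0, -0.1, -18.0]
contact_force: [-3.6, 6.1, 7.6]
gripper_width: 0.0484
gripper_force: 60.0
t 8.45 shift units [-0.06 -0.17 -0.41] turn [-0.    0.09 -0.08]
per 10mm along axis: [0.043 0.13  0.376] F [-3.6  6.1  7.6] F.ax 8.8 w 48.4 pads 60.00241263558763 h 11.2
```

```bash
python3 -m creep '[[40,-0.01,-0.04,-0.12,0,0,0],[40,-0.01,-0.04,-0.12,0,0,0],[40,0,0,0,0,0,0]]'; python3 go.py r 0
python3 -m creep '[[40,-0.01,-0.03,-0.1,0,0,0],[40,-0.01,-0.03,-0.1,0,0,0],[40,0,0,0,0,0,0]]'; python3 go.py r 0
```

```text
time_s: 8.7
tcp_pos: [0.4854, 0.1466, 0.0604]
eef_rot: [160.0, -0.1, -18.0]
contact_force: [-0.9, 2.1, 2.2]
gripper_width: 0.0488
gripper_force: 60.0
t 8.7 shift units [-0.04 -0.08 -0.18] turn [ 0.03  0.08 -0.08]
per 10mm along axis: [0.043 0.13  0.376] F [-0.9  2.1  2.2] F.ax 2.6 w 48.8 pads 60.00054775375702 h 4.9
time_s: 8.95
tcp_pos: [0.4848, 0.1447, 0.055]
eef_rot: [160.0, -0.1, -18.0]
contact_force: [-3.8, 3.2, 6.9]
gripper_width: 0.0485
gripper_force: 60.0
t 8.95 shift units [-0.01 -0.    0.04] turn [ 0.05  0.06 -0.07]
per 10mm along axis: [0.043 0.13  0.376] F [-3.8  3.2  6.9] F.ax 7.1 w 48.5 pads 60.002223220431006 h -0.8
```

Force fell from 9 N to 2.6 N near h = 6, so it snapped. I'll press on to the stop to make sure it is fully seated.

```bash
python3 -m creep '[[40,-0.01,-0.03,-0.1,0,0,0],[40,-0.01,-0.03,-0.1,0,0,0],[40,0,0,0,0,0,0]]'; python3 go.py r 0
python3 -m creep '[[40,-0.01,-0.03,-0.08,0,0,0],[40,0,-0.01,-0.04,0,0,0],[40,0,0,0,0,0,0]]'; python3 go.py r 6
```

```text
time_s: 9.2
tcp_pos: [0.4843, 0.1431, 0.0505]
eef_rot: [160.0, -0.1, -18.0]
contact_force: [-4.7, 3.0, 11.8]
gripper_width: 0.0485
gripper_force: 60.0
t 9.2 shift units [0.01 0.06 0.22] turn [ 0.07  0.06 -0.08]
per 10mm along axis: [0.043 0.13  0.376] F [-4.7  3.  11.8] F.ax 11.5 w 48.5 pads 60.00336571986281 h -5.7
time_s: 9.45
tcp_pos: [0.4844, 0.1429, 0.0497]
eef_rot: [160.0, -0.1, -18.0]
contact_force: [-11.5, 6.9, 30.1]
gripper_width: 0.0486
gripper_force: 60.0
t 9.45 shift units [0.03 0.15 0.48] turn [ 0.06  0.13 -0.12]
per 10mm along axis: [0.043 0.13  0.376] F [-11.5   6.9  30.1] F.ax 29.3 w 48.6 pads 60.00847235476613 h -6.5
```

At the stop (h = -6.5 mm, 29 N), as expected for a fully seated cap. I'll ease back to h ≈ 6, check, then open.

```bash
python3 -m creep '[[40,0.01,0.05,0.16,0,0,0],[40,0.01,0.05,0.16,0,0,0],[40,0.02,0.05,0.16,0,0,0],[40,0,0.03,0.08,0,0,0],[40,0,0,0,0,0,0]]'; python3 go.py r 6
python3 -m creep '[[87.6,0,0,0,0,0,0],[87.6,0,0,0,0,0,0],[87.6,0,0,0,0,0,0],[87.6,0,0,0,0,0,0],[87.6,0,0,0,0,0,0],[87.6,0,0,0,0,0,0],[87.6,0,0,0,0,0,0],[87.6,0,0,0,0,0,0]]'; python3 go.py r 80
```

```text
time_s: 9.87
tcp_pos: [0.4851, 0.1468, 0.061]
eef_rot: [160.0, -0.1, -18.0]
contact_force: [-0.6, 2.2, 0.9]
gripper_width: 0.0482
gripper_force: 60.0
t 9.8667 shift units [-0.   -0.01  0.02] turn [ 0.03  0.07 -0.06]
per 10mm along axis: [0.043 0.13  0.376] F [-0.6  2.2  0.9] F.ax 1.5 w 48.2 pads 60.00049099408443 h 5.5
time_s: 10.53
tcp_pos: [0.485, 0.1466, 0.061]
eef_rot: [160.0, -0.1, -18.0]
contact_force: [0.3, -0.1, -0.7]
gripper_width: 0.0867
gripper_force: 0.0
t 10.5333 shift units [0.32 0.96 2.81] turn [ 0.05  0.05 -0.06]
per 10mm along axis: [0.043 0.13  0.376] F [ 0.3 -0.1 -0.7] F.ax -0.6 w 86.7 pads 0.0 h 5.4
```

```bash
python3 -m creep '[[87.6,0.04,0.12,0.35,0,0,0],[87.6,0.06,0.17,0.5,0,0,0],[87.6,0.06,0.17,0.5,0,0,0],[87.6,0.06,0.17,0.5,0,0,0],[87.6,0.06,0.17,0.5,0,0,0],[87.6,0.06,0.17,0.5,0,0,0],[87.6,0,0.3,0.8,0,0,0],[87.6,0,0.5,1,0,0,0]]'
python3 -m creep '[[87.6,0,1,0.5,0,0,0],[87.6,0,1,0,0,0,0],[87.6,0,1,0,0,0,0],[87.6,0,1,0,0,0,0],[87.6,0,1,0,0,0,0],[87.6,0,1,0,0,0,0],[87.6,0,1,0,0,0,0],[87.6,0,1,0,0,0,0]]'
python3 -m creep '[[87.6,0,1,0,0,0,0],[87.6,0,1,0,0,0,0],[87.6,0,1,0,0,0,0],[87.6,0,0,0,0,0,0],[87.6,0,0,0,0,0,0]]'
python3 - <<'E'
from plant import capture
import cv2,numpy as np
P=[capture(n) for n in("scene","top")]
a=P[0]["frame"][140:290,150:350,::-1];b=P[1]["frame"][130:280,160:360,::-1]
cv2.imwrite("pics/e.png",np.hstack([cv2.resize(x,(400,300),interpolation=cv2.INTER_CUBIC) for x in(a,b)]))
E
```

```text
time_s: 11.2
tcp_pos: [0.4927, 0.1902, 0.1779]
eef_rot: [159.9, 0.0, -18.1]
contact_force: [0.0, -0.9, -0.7]
gripper_width: 0.0876
gripper_force: 0.0
time_s: 11.87
tcp_pos: [0.4933, 0.3923, 0.1906]
eef_rot: [160.0, -0.1, -18.0]
contact_force: [-0.4, 1.0, 0.4]
gripper_width: 0.0873
gripper_force: 0.0
time_s: 12.28
tcp_pos: [0.493, 0.4672, 0.1895]
eef_rot: [159.9, -0.0, -18.0]
contact_force: [-0.2, -0.8, 0.4]
gripper_width: 0.0874
gripper_force: 0.0
```

View pics/e.png

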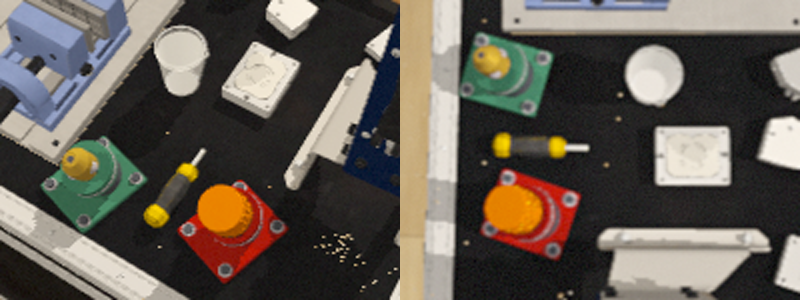

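The cap sits on the red nozzle (scene view about (225,210)) and the bystanders haven't moved. I'll check its seat height numerically before handing in.

```bash
python3 - <<'E'
from plant import capture
import cv2,numpy as np
from fit import proj
from go import goal,SEAT
def bb(f):
    h=cv2.cvtColor(f,cv2.COLOR_RGB2HSV); m=cv2.inRange(h,(9,200,120),(19,255,255))
    n,l,s,c=cv2.connectedComponentsWithStats(m); i=1+np.argmax(s[1:,4]); x,y,w,hh=s[i,:4]; return [x,y,x+w,y+hh],c[i].round(1)
def pred(n,k,e):
    _,Q,ax=goal(k,0); M=Q.as_matrix(); t=np.linspace(0,6.28,60)
    ring=.025*(np.cos(t)[:,None]*M[:,0]+np.sin(t)[:,None]*M[:,1])
    P=np.r_[ring+np.array(SEAT[k])+ax*e,ring+np.array(SEAT[k])+ax*(e+.048)]
    u=proj(n,P); return np.r_[u.min(0),u.max(0)].round(1)
for n in("scene","top"):
    p=capture(n); print(n,"red now",bb(p["frame"]),"home",pred(n,"r",0),"loose",pred(n,"r",.013))
    print("  green at start",bb(np.load(n+"0.npz")["frame"]),"home",pred(n,"g",0))
E
```

```text
scene red now ([np.int32(248), np.int32(232), np.int32(277), np.int32(259)], array([262., 245.])) home [248.4 231.6 276.4 258.5] loose [246.6 230.4 275.2 257.7]
  green at start ([np.int32(173), np.int32(208), np.int32(202), np.int32(234)], array([187.3, 220.5])) home [173.3 207.1 202.9 233.6]
top red now ([np.int32(202), np.int32(222), np.int32(232), np.int32(247)], array([216.3, 234.3])) home [201.9 221.9 231.2 246.7] loose [199.1 221.  229.  246.2]
  green at start ([np.int32(190), np.int32(146), np.int32(217), np.int32(172)], array([202.6, 158.6])) home [188.8 145.9 217.8 172.8]
```

The outline matches the "home" prediction in both views.

```bash
python3 -c "from plant import close_job; print(close_job())"
```

```text
the job is handed in; nothing more can be done
None
```

The job is handed in: the cap came off the green nozzle and snapped onto the red one, pressed to the stop with both camera views matching a fully seated cap, and the gripper is clear with the beaker, mould half and screwdriver not visibly moved; no verdict was returned.

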